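Shim a circuit module tight in its clamping fixture and hold it

TASK

Lift the loose blue lid off the shim box by its knob and lay it flat on the dark-blue mat. Then stand brass shims upright between the fixture's blue spring-loaded jaw and the steel module, just as many as it takes for the pushed jaw to pinch them tight against the module before it reaches its own stop (red pointer over the green band), leaving the unused shims standing in the box. Finish while holding: keep pushing the jaw's red handle so that the stack stays clamped, firmly but without crushing the module, and do not let go; leave everything else alone.

Things in the scene. Friction and masses are not known exactly. Their poses are not given: they have to be found in the camera images.
- fixture: aluminium clamping fixture fixed to the bench: flat base plate 295 x 130 mm, top face 10 mm above the bench. Origin on the bench; the plate runs from x = -100 to +195 mm of its own frame, y = -65 to +65 mm. Its +x axis is the closing direction of the jaw, towards the module. Fixture, box and mat stand side by side in any order.
- jaw (a joint): travel (m) of the spring-loaded blue jaw: 0 = sprung open, grows as it is pushed along the fixture's +x; hard stop (fully home) at 0.095. Sliding it takes 1 N rising to 3.2 N; let go, it springs open. Face 56 mm wide (y), 44 mm tall, foot 1 mm above the plate. Its red pointer is over the green band on the plate's -y edge from 0.083 to 0.095.
- jaw_face (a point): centre of the blue jaw's flat pressing face, 33 mm above the bench; it moves with the jaw. Axes as the fixture's; in the fixture frame its x is -0.025 m + joint value, y = 0
- jaw_handle (a point): centre of the back face of the red handle plate of the jaw (44 mm wide along y, 12 mm thick along x, upright, from 11 to 54 mm above the bench), 32 mm above the bench and 67 mm behind (-x of) the jaw face. Push this face along the fixture's +x to close the jaw.
- module_face (a point): centre of the flat front face (66 mm wide, 46 mm tall) of the steel-canned circuit module bolted on the far end of the fixture plate, 33 mm above the bench; axes as the fixture's. It looks to -x. With the jaw fully home, 13 to 27 mm stay open between the two faces, depending on where the module is bolted.
- shimbox: grey open-topped box, 150 x 150 mm outside, 54 mm tall, walls 4 mm, inner floor 4 mm above the bench, fixed to the bench; origin under its centre. Under the lid four shims stand in a row along its x axis at x = -45, -15, +15, +45 mm, located by low black ribs (tops 11 mm above the bench, 30 mm wide in y).
- lid_knob (a point): centre of the black knob (28 mm across, 18 mm tall, on a 16 mm stem) of the loose blue square lid, 158 x 158 mm, 0.18 kg. The lid's underside rim reaches 33 mm below this point, its plate's top is 23 mm below. On the box the point is 81 mm above the bench; when the lid lies flat on the bench, 33 mm.
- mat_center (a point): centre of the thin dark-blue square mat (200 x 200 mm, under 1 mm thick) on the bench, clear of things
- shim1_center (a point): centre of brass shim 1 of 4, all alike: upright plate 10 mm thick (its x), 44 mm wide (its y), 42 mm tall, 0.06 kg. Underside 21 mm below this point. In the box its axes are the box's.
- shim2_center (a point): centre of brass shim 2 of 4, all alike: upright plate 10 mm thick (its x), 44 mm wide (its y), 42 mm tall, 0.06 kg. Underside 21 mm below this point. In the box its axes are the box's.
- shim3_center (a point): centre of brass shim 3 of 4, all alike: upright plate 10 mm thick (its x), 44 mm wide (its y), 42 mm tall, 0.06 kg. Underside 21 mm below this point. In the box its axes are the box's.
- shim4_center (a point): centre of brass shim 4 of 4, all alike: upright plate 10 mm thick (its x), 44 mm wide (its y), 42 mm tall, 0.06 kg. Underside 21 mm below this point. In the box its axes are the box's.
- capacitor_a: blue can capacitor, upright cylinder 26 mm across, 40 mm tall (origin: underside); a bystander
- capacitor_b: a second blue can capacitor, same size; a bystander
- cleaner_bottle: white bottle with red cap, 60 mm across, 150 mm tall (origin: underside); a bystander
- mug: white mug, 80 mm across, 90 mm tall (origin: underside); a bystander
- screwdriver: yellow-handled screwdriver lying on the bench; a bystander
- esd_brush: black-handled brush lying on the bench; a bystander
Things that resemble listed ones, but are neither listed nor needed, are in the scene too. Of the things shaped like the part that bears lid_knob, the blue one is meant.

How it is judged (in metres and radians):
On the way, in this order (a step that is already met when the one before it is completed fails the run):
1. the lid lies flat on the mat, let go (horizontal distance between lid_knob and mat_center below 0.06 m and angle between lid_knob's own z axis and vertical below 0.08 rad and height (world z) of lid_knob below 0.04 m and contact force between the fingers and lid below 0.1 N), for 0.2 s.
2. a shim stands on the fixture between jaw and module (((angle between shim1_center's own z axis and vertical below 0.15 rad and x of shim1_center in the frame of jaw_face above 0 m and x of shim1_center in the frame of module_face below 0 m and y of shim1_center in the frame of fixture between -0.02 and 0.02 m and z of shim1_center in the frame of fixture below 0.037 m and contact force between the fingers and shim1 below 0.1 N) or (angle between shim2_center's own z axis and vertical below 0.15 rad and x of shim2_center in the frame of jaw_face above 0 m and x of shim2_center in the frame of module_face below 0 m and y of shim2_center in the frame of fixture between -0.02 and 0.02 m and z of shim2_center in the frame of fixture below 0.037 m and contact force between the fingers and shim2 below 0.1 N) or (angle between shim3_center's own z axis and vertical below 0.15 rad and x of shim3_center in the frame of jaw_face above 0 m and x of shim3_center in the frame of module_face below 0 m and y of shim3_center in the frame of fixture between -0.02 and 0.02 m and z of shim3_center in the frame of fixture below 0.037 m and contact force between the fingers and shim3 below 0.1 N) or (angle between shim4_center's own z axis and vertical below 0.15 rad and x of shim4_center in the frame of jaw_face above 0 m and x of shim4_center in the frame of module_face below 0 m and y of shim4_center in the frame of fixture between -0.02 and 0.02 m and z of shim4_center in the frame of fixture below 0.037 m and contact force between the fingers and shim4 below 0.1 N))), for 0.2 s.
At the end, for the whole second after the job is handed in: Fingers push the jaw, and jaw and module each press an upright shim, all over 2 N; jaw travel over 83 mm (green band); every shim upright, in the stack within 20 mm of the fixture's centre line or in the box; lid flat and free, knob within 60 mm of the mat's centre (all of step 1 and value of joint jaw above 0.083 m and ((contact force between jaw and shim1 above 2 N and angle between shim1_center's own z axis and vertical below 0.15 rad) or (contact force between jaw and shim2 above 2 N and angle between shim2_center's own z axis and vertical below 0.15 rad) or (contact force between jaw and shim3 above 2 N and angle between shim3_center's own z axis and vertical below 0.15 rad) or (contact force between jaw and shim4 above 2 N and angle between shim4_center's own z axis and vertical below 0.15 rad)) and ((contact force between module and shim1 above 2 N and angle between shim1_center's own z axis and vertical below 0.15 rad) or (contact force between module and shim2 above 2 N and angle between shim2_center's own z axis and vertical below 0.15 rad) or (contact force between module and shim3 above 2 N and angle between shim3_center's own z axis and vertical below 0.15 rad) or (contact force between module and shim4 above 2 N and angle between shim4_center's own z axis and vertical below 0.15 rad)) and contact force between the fingers and jaw above 2 N and ((x of shim1_center in the frame of shimbox between -0.07 and 0.07 m and y of shim1_center in the frame of shimbox between -0.07 and 0.07 m and z of shim1_center in the frame of shimbox below 0.035 m and angle between shim1_center's own z axis and vertical below 0.2 rad) or (angle between shim1_center's own z axis and vertical below 0.15 rad and y of shim1_center in the frame of fixture between -0.02 and 0.02 m and x of shim1_center in the frame of fixture above 0.05 m and x of shim1_center in the frame of module_face below 0 m and z of shim1_center in the frame of fixture below 0.037 m)) and ((x of shim2_center in the frame of shimbox between -0.07 and 0.07 m and y of shim2_center in the frame of shimbox between -0.07 and 0.07 m and z of shim2_center in the frame of shimbox below 0.035 m and angle between shim2_center's own z axis and vertical below 0.2 rad) or (angle between shim2_center's own z axis and vertical below 0.15 rad and y of shim2_center in the frame of fixture between -0.02 and 0.02 m and x of shim2_center in the frame of fixture above 0.05 m and x of shim2_center in the frame of module_face below 0 m and z of shim2_center in the frame of fixture below 0.037 m)) and ((x of shim3_center in the frame of shimbox between -0.07 and 0.07 m and y of shim3_center in the frame of shimbox between -0.07 and 0.07 m and z of shim3_center in the frame of shimbox below 0.035 m and angle between shim3_center's own z axis and vertical below 0.2 rad) or (angle between shim3_center's own z axis and vertical below 0.15 rad and y of shim3_center in the frame of fixture between -0.02 and 0.02 m and x of shim3_center in the frame of fixture above 0.05 m and x of shim3_center in the frame of module_face below 0 m and z of shim3_center in the frame of fixture below 0.037 m)) and ((x of shim4_center in the frame of shimbox between -0.07 and 0.07 m and y of shim4_center in the frame of shimbox between -0.07 and 0.07 m and z of shim4_center in the frame of shimbox below 0.035 m and angle between shim4_center's own z axis and vertical below 0.2 rad) or (angle between shim4_center's own z axis and vertical below 0.15 rad and y of shim4_center in the frame of fixture between -0.02 and 0.02 m and x of shim4_center in the frame of fixture above 0.05 m and x of shim4_center in the frame of module_face below 0 m and z of shim4_center in the frame of fixture below 0.037 m))); the arm keeps its last pose, push and grip.
It fails at once if the module is crushed (over 60 N from a shim) (contact force between module and shim1 above 60 N or contact force between module and shim2 above 60 N or contact force between module and shim3 above 60 N or contact force between module and shim4 above 60 N).
It fails at once if a bystander is moved more than 30 mm (distance of any of capacitor_a, capacitor_b, cleaner_bottle, mug, screwdriver, esd_brush from where it was at the start of the episode above 0.03 m).
It also fails if it takes over 72 s, if anything falls off the work surface, if the arm or the gripper's body presses on something with over 40 N, if the wrist force passes 120 N, or if a joint passes its speed limit or range.

ROBOT

A 6-joint arm with a two-finger parallel gripper is mounted at the origin on the work surface. World frame = base frame: x ahead of the robot, y to its left, z up, the work surface at z = 0. Lengths are in mm, angles in rad, forces in N, time in s.
With the tool pointing down it reaches from about 275 to 750 mm from the base axis. Payload 10.2 kg.
Tool frame: the origin (TCP) lies between the finger pads; the fingertips stand 17 mm ahead of it and the grasp point (between the pads) lies 2 mm behind it; z points along the fingers, y is the line along which they close (so a half turn about z gives the same grasp; the last joint's range is limited). The gripper opens to 85 mm and grips with 20 to 120 N. Pads are 22 mm wide; open, the fingers measure 114 mm over their backs; the gripper's body (76 mm by 85 mm) begins 54 mm behind the grasp point. The pads swing forward as they close: fully open they stand 13 mm farther back than shut.
Start: joints at [0.994, 0.313, 1.498, -0, 1.331, -0.223], TCP at [181.907, 492.485, 248.294] pointing down, gripper open.
Joint ranges: [-2.94, 2.94], [-0.97, 2.17], [0.19, 2.56], [-1.23, 4.37], [0.02, 3.11], [-2.88, 2.88]. Speed limits (rad/s): [2.39, 2.39, 3.01, 3.14, 3.14, 3.14].

INTERFACE

Orientations are given as a unit quaternion [w, x, y, z].
In Python, from rig import * gives the robot as it stands.
- The arm moves only by the tool step_arm, never from a script. Its argument "commands" is text: rows parted by semicolons, each of 7 numbers parted by spaces: the opening, from 0 (shut) to 1 (fully open), then the shift along the tool's x, y, z in cm, then the turn, a rotation vector about the tool's x, y, z in rad. In form: hand x y z rx ry rz; .... A call has 1 to 20 rows; each row is the pose to reach, as a shift and turn from the pose commanded when the call began, along the tool's axes at that moment; what a row does not reach only later rows make up. A row lasts 1/12 s, in which the tool goes at most 41.7 mm and 7.16 degrees, less where a joint would pass 70% of its speed; a pose out of reach is approached as far as the arm can. A call with a gripper value outside its range is refused whole. The fingers move at their own pace and stop on an object; "newtons" is the grip in N (left out, the last holds). Time passes only in rows, so rows that repeat a pose let the fingers close. It gives the time, the measured TCP pose, the force, the opening and the grip force at its end, in the units of the state.
- sense(): the state, without advancing time (a new reading comes with each control period).
- capture(name): name is "side" or "top" or "wrist"; returns the picture (420x560x3 uint8, red, green, blue); there is no depth.
- camera_model(name): a dict with "mtx" (3x3 intrinsics, pixels), "eye" and "rotation" of the camera in the world. Camera axes: x right, y down, z forward; pixel columns grow to the right and rows downward; lengths in mm; the calibration is good to about 2 mm. A picture is of the moment at which its call begins: read the wrist's pose just before it. camera_model takes no time and is no camera call; for the wrist camera it gives the pose at the moment of the call.
- finish_job(): hands the job in; it is judged then, once.
Trained networks look in the newest picture that a camera, given by its name, has taken for a name from the list of things; names that differ only in an ending like _2 or _b are one class to them, and where a whole thing is asked for, a point or a joint stands for the part that bears it (a point fixed in the world has none). Each returns a list of dicts, best first, with "score" (0 to 1); they miss things now and then, are a little off and sometimes report something else, mostly with a low value. They report only what shows in the picture. A call takes as long as a camera call. They do not tell look-alikes from the thing itself.
- search_frame(camera, label): "rect" ([centre column, centre row, width, height] in pixels, round what is visible of it).
- trace(camera, label): "mask" (420x560 bool, what is visible of it) and "rect" ([centre column, centre row, width, height] in pixels, round what is visible of it).
- spot_point(camera, label): "xy" ([column, row] in pixels: a listed point, or the origin of a listed thing).
The state is a dict: "time_s": time; "joints": joint angles; "dq": joint speeds; "tau": joint torques, N m; "eef_pos": TCP position; "ee_rot": TCP orientation; "force": force on the tool from outside, world axes, zero at the start; "wrist_torque": the same for the moment, N m; "grip_width": opening from 0.0 (shut) to 1.0 (fully open); "grip_force": force on a finger pad.
Only numpy, scipy, OpenCV 4.12 (cv2) and the standard library are available. Lean on these libraries where they do the work, as an engineer would, in place of code of your own. Each camera call takes 0.05 s, during which the arm holds its last target. There are 200 camera calls.

## Working session

There is one attempt and no reset: what is moved stays moved. The work goes in short steps, Python scripts to look and compute and a tool call to move; the robot and the scene stay as the last step left them, time stands still between calls to the robot, and variables do not carry over. Pictures are saved under pics/ and viewed, at most 10 in all, crops included, and the job is handed in when it is done.

Besides the shell and the picture viewer there is one more tool, called by a JSON object that holds its "name" and its "arguments". step_arm: Moves the arm, as the interface text tells. Its arguments: {"type":"object","properties":{"commands":{"type":"string"},"newtons":{"type":"number"}},"required":["commands"]}

```bash
mkdir -p pics; ls; python3 - <<'E'
from rig import *
import cv2,numpy as np
for c in ["side","top"]:
    im=capture(c); cv2.imwrite(f"pics/{c}0.png",im[:,:,::-1])
    m=camera_model(c); print(c,np.round(m["mtx"],1).tolist(),np.round(m["eye"],1),np.round(m["rotation"],3).tolist())
    for l in ["lid_knob","mat_center","jaw_face","jaw_handle","module_face","fixture","shimbox"]:
        print(c,l,[(round(d["score"],2),np.round(d["xy"],1).tolist()) for d in spot_point(c,l)[:3]])
print(sense())
E
```

```text
pics
side [[382.0, 0.0, 277.4], [0.0, 382.0, 202.8], [0.0, 0.0, 1.0]] [ 444.4 -784.9  732.3] [-0.425, 0.904, -0.039, 0.024]
side lid_knob [(0.76, [273.9, 146.9]), (0.63, [205.2, 165.6]), (0.6, [187.1, 268.3])]
side mat_center [(0.84, [297.4, 225.0]), (0.15, [360.6, 255.8])]
side jaw_face [(0.84, [295.9, 290.0]), (0.52, [274.1, 147.7])]
side jaw_handle [(0.72, [266.7, 297.3])]
side module_face [(0.93, [338.1, 282.6])]
side fixture [(0.9, [301.1, 294.9]), (0.72, [295.9, 221.8]), (0.72, [281.4, 137.9])]
side shimbox [(0.87, [276.7, 165.8])]
top [[460.7, 0.0, 282.7], [0.0, 460.7, 206.1], [0.0, 0.0, 1.0]] [ 259.7  -17.3 1650. ] [0.065, -0.697, 0.712, -0.056]
top lid_knob [(0.78, [203.4, 202.2]), (0.76, [208.7, 271.5]), (0.64, [156.6, 197.0])]
top mat_center [(0.7, [286.8, 196.1])]
top jaw_face [(0.68, [356.2, 204.8])]
top jaw_handle [(0.66, [359.8, 223.2])]
top module_face [(0.96, [350.6, 174.9]), (0.35, [285.2, 196.4])]
top fixture [(0.72, [424.5, 198.6]), (0.63, [351.1, 196.1]), (0.28, [150.2, 257.7])]
top shimbox [(0.54, [319.7, 155.3]), (0.43, [350.5, 179.1])]
{'time_s': 0.8, 'joints': array([ 9.93611351e-01,  3.12914457e-01,  1.49770660e+00, -2.39681864e-06,
        1.33099768e+00, -2.23354638e-01]), 'dq': array([ 0.00118865, -0.00072231,  0.00034647,  0.00052509, -0.00045358,
        0.00107496]), 'tau': array([ 2.33780294e-03, -4.12149417e+01, -2.59893197e+01, -7.54328789e-05,
        5.34275332e-04,  1.78623384e-05]), 'eef_pos': array([181.90125271, 492.48536742, 248.28428742]), 'ee_rot': array([-4.00899517e-06,  1.75993454e-01,  9.84391337e-01, -1.24624971e-05]), 'force': array([0.27552076, 0.44160158, 0.62283272]), 'wrist_torque': array([0.05145479, 0.01605056, 0.00959689]), 'grip_force': 0.0, 'grip_width': 0.9981485240521296}
```

View pics/side0.png

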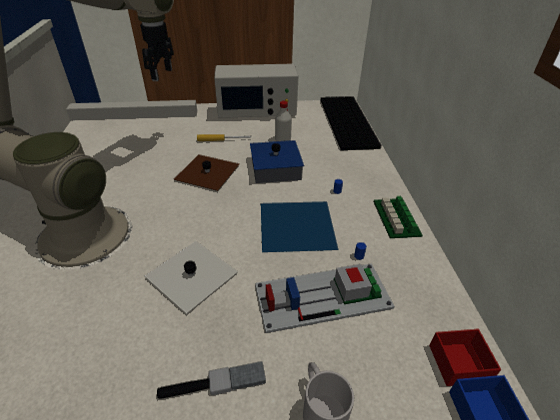

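View pics/top0.png

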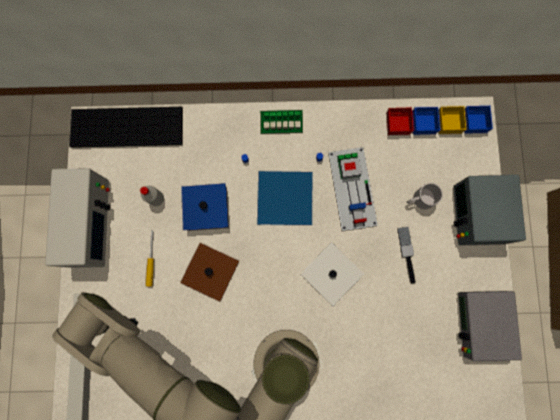

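```bash
cat > h.py <<'E'
from rig import *
import numpy as np, cv2
from scipy.spatial.transform import Rotation as Ro
def rq(q): return Ro.from_quat(np.asarray(q),scalar_first=True)
def ray(m,p):
    v=np.linalg.inv(m["mtx"])@[p[0],p[1],1.]; v=rq(m["rotation"]).apply(v); return np.array(m["eye"]),v/np.linalg.norm(v)
def onz(m,p,z):
    e,v=ray(m,p); return e+v*(z-e[2])/v[2]
def tri(rs):
    A=sum(np.eye(3)-np.outer(v,v) for e,v in rs); b=sum((np.eye(3)-np.outer(v,v))@e for e,v in rs)
    x=np.linalg.solve(A,b); return x,[float(round(np.linalg.norm(np.cross(x-e,v)),1)) for e,v in rs]
def proj(m,X):
    c=rq(m["rotation"]).inv().apply(np.asarray(X,float)-m["eye"]); c=np.atleast_2d(c)@np.array(m["mtx"]).T; return c[:,:2]/c[:,2:]
def yawdown(psi): return Ro.from_euler('z',psi)*Ro.from_euler('x',np.pi)
def move(pos,psi=None):
    s=sense(); R=rq(s["ee_rot"]); d=R.inv().apply(np.array(pos)-s["eef_pos"])/10
    rv=np.zeros(3)
    if psi is not None:
        c=[(R.inv()*yawdown(psi+k)).as_rotvec() for k in (0,np.pi)]; rv=min(c,key=np.linalg.norm)
        print("both rz",[np.round(x,3) for x in c])
    print("shift cm",np.round(d,2),"rotvec",np.round(rv,3),"j6",round(s["joints"][5],2),"t",round(s["time_s"],2))
def sp(c,l,n=1): return [(round(d["score"],2),np.round(d["xy"],1)) for d in spot_point(c,l)[:n]]
E
python3 - <<'E'
from h import *
t=camera_model("top");s=camera_model("side")
for n,a,b in [("knob",(203.4,204),(273.9,146.9)),("mat",(285.5,197),(297.4,225)),("jawface",(356.2,204.8),(295.9,290)),("handle",(359.8,223.2),(266.7,297.3)),("modface",(350.6,174.9),(338.1,282.6))]:
    x,r=tri([ray(t,a),ray(s,b)]); print(n,np.round(x,1),r)
capture("top");capture("side")
for l,z in [("lid_knob",58),("shimbox",54),("mat_center",0),("fixture",10)]:
  for c in ("top","side"):
    try: o=trace(c,l)
    except Exception as e: print(e); continue
    for d in o[:2]:
        k=d["mask"].astype(np.uint8); cs,_=cv2.findContours(k,cv2.RETR_EXTERNAL,cv2.CHAIN_APPROX_NONE)
        c0=max(cs,key=len)[:,0,:]; P=np.array([onz(camera_model(c),p,z)[:2] for p in c0],np.float32)
        print(l,c,round(d["score"],2),np.round(d["rect"]),[np.round(q,1) for q in cv2.minAreaRect(P)])
E
```

```text
knob [540.4 273.3  87.2] [3.8, 3.8]
mat [579.1 -10.2   3.4] [0.2, 0.2]
jawface [ 539.7 -260.    40.3] [1.6, 1.6]
handle [ 474.1 -270.3   35.1] [1.2, 1.2]
modface [ 643.9 -245.    38.2] [3.6, 3.6]
lid_knob top 0.71 [209. 272.  57.  56.] [array([313.2, 256.1]), array([156.2, 158.6]), np.float64(63.1)]
lid_knob top 0.61 [203. 206.  45.  50.] [array([539.9, 277.2]), array([161.5, 158.5]), np.float64(3.1)]
lid_knob side 0.91 [206. 174.  68.  41.] [array([325.6, 197.1]), array([160.7, 153.4]), np.float64(64.9)]
lid_knob side 0.85 [276. 155.  57.  29.] [array([544.3, 278.4]), array([160.9, 163.8]), np.float64(2.9)]
shimbox top 0.17 [284. 198.  58.  57.] [array([565. ,  -5.3]), array([196.8, 198.2]), np.float64(88.3)]
shimbox side 0.64 [279. 175.  48.  17.] [array([544.8, 167.6]), array([151.8,  69.7]), np.float64(2.5)]
mat_center top 0.89 [284. 199.  61.  57.] [array([576.1,  -5.2]), array([199.3, 199.9]), np.float64(87.2)]
mat_center top 0.65 [318. 157.   9.  12.] [array([ 727.5, -137.1]), array([22.2, 30.7]), np.float64(88.2)]
mat_center side 0.61 [301. 226.  73.  54.] [array([577.8,  -3.3]), array([201.5, 200.4]), np.float64(88.2)]
fixture top 0.64 [350. 186.  53.  84.] [array([ 604.5, -252.2]), array([295.2, 131.7]), np.float64(7.4)]
fixture side 0.76 [327. 299. 144.  73.] [array([ 606.3, -256. ]), array([298.3, 138. ]), np.float64(7.5)]
fixture side 0.71 [278. 174.  46.  17.] [array([550.1, 228.7]), array([161.9,  73.9]), np.float64(2.4)]
```

```bash
python3 -c "
from h import *
move([540,276,170],np.radians(183))"
```

```text
both rz [array([ 0.   , -0.   , -0.406]), array([-0.   , -0.   ,  2.735])]
shift cm [-41.09  -7.9    7.83] rotvec [ 0.    -0.    -0.406] j6 -0.22 t 1.3
```

{"name": "step_arm", "arguments": {"commands": "1 -41.1 -7.9 7.8 0 0 -0.406;1 -41.1 -7.9 7.8 0 0 -0.406;1 -41.1 -7.9 7.8 0 0 -0.406;1 -41.1 -7.9 7.8 0 0 -0.406;1 -41.1 -7.9 7.8 0 0 -0.406;1 -41.1 -7.9 7.8 0 0 -0.406;1 -41.1 -7.9 7.8 0 0 -0.406;1 -41.1 -7.9 7.8 0 0 -0.406;1 -41.1 -7.9 7.8 0 0 -0.406;1 -41.1 -7.9 7.8 0 0 -0.406;1 -41.1 -7.9 7.8 0 0 -0.406;1 -41.1 -7.9 7.8 0 0 -0.406;1 -41.1 -7.9 7.8 0 0 -0.406;1 -41.1 -7.9 7.8 0 0 -0.406"}}

```text
time_s: 2.47
eef_pos: [539.5, 276.4, 170.4]
ee_rot: [-0.0, -0.026, 1.0, 0.0]
force: [0.2, 0.3, 1.2]
grip_width: 0.997
grip_force: 0.0
```

```bash
python3 - <<'E'
from h import *
s=sense(); m=camera_model("wrist"); im=capture("wrist"); cv2.imwrite("pics/w1.png",im[:,:,::-1])
print(s["time_s"],s["eef_pos"],np.round(m["eye"],1),np.round(rq(m["rotation"]).as_matrix(),2).tolist(),np.round(m["mtx"],0).tolist())
for sc,xy in sp("wrist","lid_knob",2): print(sc,xy,onz(m,xy,81))
t=camera_model("top")
capture("side");S=camera_model("side")
for sc,b in sp("side","lid_knob",2):
    print(sc,b,tri([ray(m,xy),ray(S,b)]))
move([540,276,80])
E
```

```text
2.4667 [539.54948003 276.42046757 170.36404909] [473.8 273.3 295.5] [[-0.05, 0.96, 0.26], [1.0, 0.05, 0.01], [0.0, 0.26, -0.97]] [[335.0, 0.0, 277.0], [0.0, 335.0, 216.0], [0.0, 0.0, 1.0]]
0.73 [277.1 233.7] [543.51304535 277.17399058  81.        ]
0.74 [189.1 266.3] (array([ 423.19653591,  170.26842278, -159.70175855]), [218.6, 218.6])
0.59 [205.3 164.4] (array([422.05569145, 241.05553298, 108.50199135]), [112.6, 112.6])
shift cm [-0.05 -0.08  9.08] rotvec [0. 0. 0.] j6 -1.34 t 2.67
```

{"name": "step_arm", "arguments": {"commands": "1 -0.3 0 4 0 0 0;1 -0.3 0 7 0 0 0;1 -0.3 0 9 0 0 0;1 -0.3 0 9 0 0 0;0.2 -0.3 0 9 0 0 0;0.2 -0.3 0 9 0 0 0;0.2 -0.3 0 9 0 0 0;0.2 -0.3 0 9 0 0 0;0 -0.3 0 9 0 0 0;0 -0.3 0 9 0 0 0;0 -0.3 0 9 0 0 0;0 -0.3 0 9 0 0 0", "newtons": 40}}

```text
time_s: 3.67
eef_pos: [543.5, 276.4, 81.6]
ee_rot: [0.001, -0.026, 1.0, 0.0]
force: [-1.6, 0.1, 6.2]
grip_width: 0.312
grip_force: 39.0
```

{"name": "step_arm", "arguments": {"commands": "0 0 0 -2 0 0 0;0 0 0 -5 0 0 0;0 0 0 -8 0 0 0;0 0 0 -8 0 0 0;0 -1.9 -28.3 -8 0 0 0;0 -1.9 -28.3 -8 0 0 0;0 -1.9 -28.3 -8 0 0 0;0 -1.9 -28.3 -8 0 0 0;0 -1.9 -28.3 -8 0 0 0;0 -1.9 -28.3 -8 0 0 0;0 -1.9 -28.3 -8 0 0 0;0 -1.9 -28.3 -8 0 0 0;0 -1.9 -28.3 -8 0 0 0;0 -1.9 -28.3 -4 0 0 0;0 -1.9 -28.3 0 0 0 0;0 -1.9 -28.3 2.5 0 0 0;0 -1.9 -28.3 3.8 0 0 0;0 -1.9 -28.3 4.2 0 0 0;0 -1.9 -28.3 4.2 0 0 0"}}

```text
time_s: 5.25
eef_pos: [576.4, -4.4, 37.6]
ee_rot: [-0.001, -0.027, 1.0, 0.0]
force: [0.6, 0.0, -0.3]
grip_width: 0.311
grip_force: 39.9
```

```bash
python3 - <<'E'
from h import *
print(np.round(sense()["wrist_torque"],2))
capture("side");S=camera_model("side");im=capture("side");cv2.imwrite("pics/s2.png",im[:,:,::-1])
for d in trace("side","lid_knob")[:3]: print(d["score"],d["rect"])
print(sp("side","lid_knob",3))
E
```

```text
[-0.04 -0.02 -0.03]
0.88 [207.6, 173.6, 66.0, 38.9]
0.8 [191.6, 277.5, 96.2, 72.2]
0.61 [298.9, 223.4, 68.7, 47.2]
[(0.64, array([188.8, 265.7])), (0.61, array([293.4, 213.8])), (0.56, array([206.7, 164.5]))]
```

View pics/s2.png

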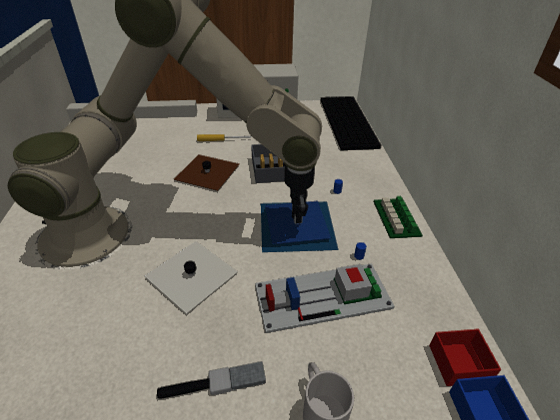

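{"name": "step_arm", "arguments": {"commands": "0 0 0 0.2 0 0 0;0 0 0 0.4 0 0 0;0 0 0 0.4 0 0 0"}}

```text
time_s: 5.7
eef_pos: [576.7, -5.5, 34.2]
ee_rot: [-0.0, -0.026, 1.0, 0.0]
force: [-0.5, -1.1, -0.6]
grip_width: 0.31
grip_force: 39.9
```

{"name": "step_arm", "arguments": {"commands": "0 0 0 0.1 0 0 0;0.7 0 0 0.1 0 0 0;0.7 0 0 0.1 0 0 0;0.7 0 0 0.1 0 0 0;0.7 0 0 0.1 0 0 0;0.7 0 0 -2 0 0 0;0.7 0 0 -5 0 0 0;0.7 0 0 -9 0 0 0;0.7 0 0 -13 0 0 0;0.7 1.9 28.3 -17 0 0 0;0.7 1.9 28.3 -17 0 0 0;0.7 1.9 28.3 -17 0 0 0;0.7 1.9 28.3 -17 0 0 0;0.7 1.9 28.3 -17 0 0 0;0.7 1.9 28.3 -17 0 0 0;0.7 1.9 28.3 -17 0 0 0;0.7 1.9 28.3 -17 0 0 0;0.7 1.9 28.3 -17 0 0 0"}}

```text
time_s: 7.2
eef_pos: [542.6, 277.7, 204.3]
ee_rot: [0.0, -0.028, 1.0, -0.0]
force: [-0.3, -0.5, 0.2]
grip_width: 0.698
grip_force: 0.0
```

```bash
python3 - <<'E'
from h import *
s=sense(); m=camera_model("wrist"); im=capture("wrist"); cv2.imwrite("pics/w2.png",im[:,:,::-1])
print(s["eef_pos"])
for sc,xy in sp("wrist","shim1_center",5): print(sc,xy,np.round(onz(m,xy,25),1))
for l,z in [("shim1_center",46),("shimbox",54)]:
    for d in trace("wrist",l)[:5]:
        k=d["mask"].astype(np.uint8); cs,_=cv2.findContours(k,cv2.RETR_EXTERNAL,cv2.CHAIN_APPROX_NONE)
        c0=max(cs,key=len)[:,0,:]; P=np.array([onz(m,p,z)[:2] for p in c0],np.float32)
        print(l,round(d["score"],2),np.round(d["rect"]),[np.round(q,1) for q in cv2.minAreaRect(P)])
capture("side");S=camera_model("side")
print(sp("side","shim1_center",5))
print("lid",[(d,np.round(onz(S,d[1],33),1)) for d in sp("side","lid_knob",3)])
E
```

```text
[542.55112002 277.71188622 204.29436271]
0.58 [276.  149.4] [496.8 274.7  25. ]
shim1_center 0.62 [276. 149.  51.  14.] [array([496. , 274.3]), array([11.5, 42.6]), np.float64(3.2)]
shimbox 0.83 [277. 200. 188. 178.] [array([541.6, 277.3]), array([150.4, 151.6]), np.float64(2.8)]
[(0.37, array([263. , 164.5]))]
lid [((0.97, array([206. , 163.4])), array([314.5, 274.8,  33. ])), ((0.88, array([186.7, 268.7])), array([ 292.4, -171.3,   33. ])), ((0.55, array([225.6, 142.1])), array([376.5, 405.7,  33. ]))]
```

View pics/w2.png

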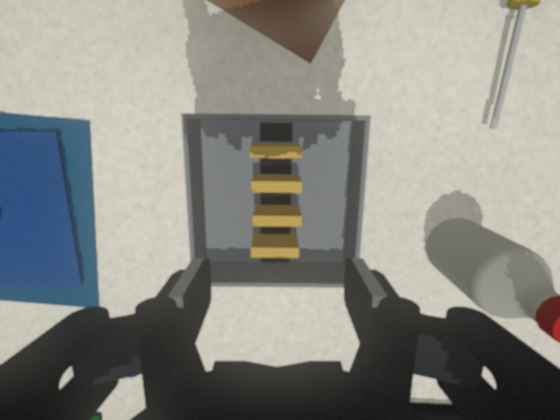

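{"name": "step_arm", "arguments": {"commands": "0.7 4.6 0 4 0 0 0;0.7 4.6 0 8 0 0 0;0.7 4.6 0 12 0 0 0;0.7 4.6 0 15 0 0 0;0.7 4.6 0 17.2 0 0 0;0.7 4.6 0 17.2 0 0 0;0.7 4.6 0 17.2 0 0 0;0 4.6 0 17.2 0 0 0;0 4.6 0 17.2 0 0 0;0 4.6 0 17.2 0 0 0;0 4.6 0 17.2 0 0 0;0 4.6 0 17.2 0 0 0", "newtons": 40}}

```text
time_s: 8.55
eef_pos: [498.5, 274.0, 34.6]
ee_rot: [0.002, -0.026, 1.0, 0.001]
force: [-0.6, -0.1, 7.9]
grip_width: 0.508
grip_force: 41.3
```

{"name": "step_arm", "arguments": {"commands": "0 0 0 -2 0 0 0;0 0 0 -6 0 0 0;0 0 0 -10 0 0 0;0 -6.4 -53.4 -15.5 0 0 -0.079;0 -6.4 -53.4 -15.5 0 0 -0.079;0 -6.4 -53.4 -15.5 0 0 -0.079;0 -6.4 -53.4 -15.5 0 0 -0.079;0 -6.4 -53.4 -15.5 0 0 -0.079;0 -6.4 -53.4 -15.5 0 0 -0.079;0 -6.4 -53.4 -15.5 0 0 -0.079;0 -6.4 -53.4 -15.5 0 0 -0.079;0 -6.4 -53.4 -15.5 0 0 -0.079;0 -6.4 -53.4 -15.5 0 0 -0.079;0 -6.4 -53.4 -15.5 0 0 -0.079;0 -6.4 -53.4 -15.5 0 0 -0.079;0 -6.4 -53.4 -15.5 0 0 -0.079;0 -6.4 -53.4 -15.5 0 0 -0.079;0 -6.4 -53.4 -15.5 0 0 -0.079;0 -6.4 -53.4 -15.5 0 0 -0.079"}}

```text
time_s: 10.13
eef_pos: [588.8, -255.8, 187.8]
ee_rot: [0.0, -0.066, 0.998, 0.0]
force: [-0.4, -0.7, -1.0]
grip_width: 0.504
grip_force: 41.0
```

```bash
python3 - <<'E'
from h import *
s=sense(); m=camera_model("wrist"); im=capture("wrist"); cv2.imwrite("pics/w3.png",im[:,:,::-1])
print(s["eef_pos"],s["joints"][5])
for l,z in [("jaw_face",33),("module_face",33),("jaw_handle",32),("shim1_center",25),("fixture",0)]:
    for sc,xy in sp("wrist",l,2): print(l,sc,xy,np.round(onz(m,xy,z),1))
for l,z in [("fixture",10),("module_face",56)]:
    for d in trace("wrist",l)[:2]:
        k=d["mask"].astype(np.uint8); cs,_=cv2.findContours(k,cv2.RETR_EXTERNAL,cv2.CHAIN_APPROX_NONE)
        c0=max(cs,key=len)[:,0,:]; P=np.array([onz(m,p,z)[:2] for p in c0],np.float32)
        print(l,round(d["score"],2),np.round(d["rect"]),[np.round(q,1) for q in cv2.minAreaRect(P)])
E
```

```text
[ 588.79923826 -255.75985557  187.76604792] -2.294092082373405
jaw_face 0.69 [276.9 150.1] [ 542.3 -261.5   33. ]
module_face 0.63 [  4.3 136.1] [ 560.4 -482.8   33. ]
jaw_handle 0.74 [278.3  60.9] [ 475.  -269.3   32. ]
shim1_center 0.91 [278.7 276.4] [ 657.9 -244.5   25. ]
fixture 0.58 [279.  162.3] [ 555.3 -257.8    0. ]
fixture 0.58 [278. 199. 156. 311.] [array([ 553.2, -259.6]), array([189.4, 129.4]), np.float64(7.4)]
module_face 0.85 [276. 331.  73.  34.] [array([ 694.5, -241.5]), array([33.9, 65.6]), np.float64(7.5)]
```

View pics/w3.png

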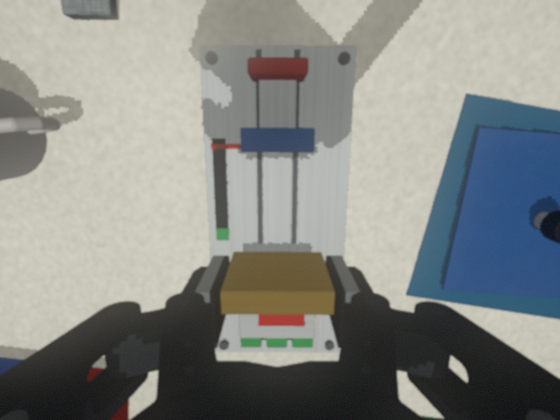

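{"name": "step_arm", "arguments": {"commands": "0 -4 0 -0.5 0 0 0;0 -6.5 0 -1 0 0 0;0 -6.5 0 -1 0 0 0;0 -6.5 0 -1 0 0 0"}}

```text
time_s: 10.87
eef_pos: [653.9, -247.1, 196.7]
ee_rot: [-0.0, -0.066, 0.998, 0.0]
force: [-0.1, -0.6, -1.2]
grip_width: 0.51
grip_force: 41.1
```

```bash
python3 - <<'E'
from h import *
s=sense(); m=camera_model("wrist"); im=capture("wrist"); cv2.imwrite("pics/w4.png",cv2.resize(im[0:320,140:420,::-1],None,fx=1.85,fy=1.85))
print(s["eef_pos"])
for l,z in [("jaw_face",33),("module_face",33),("jaw_handle",32),("fixture",0)]:
    for sc,xy in sp("wrist",l,2): print(l,sc,xy,np.round(onz(m,xy,z),1))
for l,z in [("fixture",10),("module_face",56),("jaw_face",55)]:
    for d in trace("wrist",l)[:2]:
        k=d["mask"].astype(np.uint8); cs,_=cv2.findContours(k,cv2.RETR_EXTERNAL,cv2.CHAIN_APPROX_NONE)
        c0=max(cs,key=len)[:,0,:]; P=np.array([onz(m,p,z)[:2] for p in c0],np.float32)
        print(l,round(d["score"],2),np.round(d["rect"]),[np.round(q,1) for q in cv2.minAreaRect(P)])
# predicted pixels of fixture x on centre line at plate / z=56
o=np.array([558.4,-259.7]);a=np.radians(7.5)
for z in (10,56):
  print(z,[(x,np.round(proj(m,[o[0]+x*np.cos(a),o[1]+x*np.sin(a),z])[0]).tolist()) for x in (-25,0,50,80,90,100)])
E
```

```text
[ 653.88211376 -247.13782885  196.74570589]
jaw_face 0.78 [279.1  66.7] [ 542.8 -259.8   33. ]
module_face 0.7 [280.2 192.2] [ 643.5 -245.2   33. ]
fixture 0.97 [277.9  90.7] [ 557.6 -258.7    0. ]
fixture 0.56 [280. 132. 155. 262.] [array([ 603.3, -253.3]), array([231.4, 130.9]), np.float64(7.3)]
module_face 0.85 [278. 221.  79.  66.] [array([ 662.1, -245.7]), array([55.6, 65.7]), np.float64(7.6)]
jaw_face 0.94 [262.  35. 107.  70.] [array([ 527.5, -274.9]), array([45.7, 79.2]), np.float64(7.6)]
10 [(-25, [277.0, 59.0]), (0, [277.0, 90.0]), (50, [277.0, 148.0]), (80, [276.0, 181.0]), (90, [276.0, 191.0]), (100, [276.0, 202.0])]
56 [(-25, [277.0, 47.0]), (0, [277.0, 84.0]), (50, [276.0, 152.0]), (80, [276.0, 190.0]), (90, [276.0, 202.0]), (100, [276.0, 214.0])]
```

View pics/w4.png

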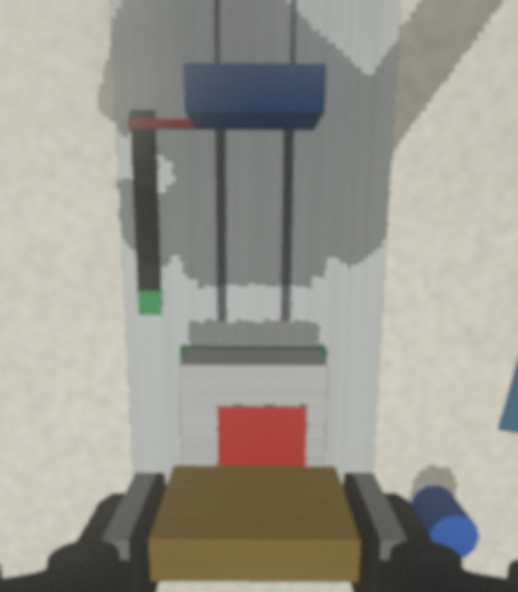

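{"name": "step_arm", "arguments": {"commands": "0 2.6 0 2 0 0 0;0 2.6 0 6 0 0 0;0 2.6 0 10 0 0 0;0 2.6 0 13 0 0 0;0 2.6 0 14.5 0 0 0;0 2.6 0 15.2 0 0 0;0 2.6 0 15.4 0 0 0;0 2.6 0 15.4 0 0 0"}}

```text
time_s: 11.93
eef_pos: [627.9, -251.4, 44.1]
ee_rot: [0.0, -0.066, 0.998, -0.0]
force: [-0.5, -0.8, -0.1]
grip_width: 0.507
grip_force: 41.0
```

{"name": "step_arm", "arguments": {"commands": "0 0 0 0.1 0 0 0;0 0 0 0.2 0 0 0;0 0 0 0.3 0 0 0;0 0 0 0.3 0 0 0"}}

```text
time_s: 12.27
eef_pos: [627.7, -251.2, 40.7]
ee_rot: [0.0, -0.066, 0.998, -0.0]
force: [-0.4, -0.0, -1.1]
grip_width: 0.511
grip_force: 41.0
```

{"name": "step_arm", "arguments": {"commands": "0 0 0 0.05 0 0 0;0 0 0 0.1 0 0 0;0 0 0 0.1 0 0 0"}}

```text
time_s: 12.52
eef_pos: [627.8, -251.2, 40.6]
ee_rot: [0.0, -0.066, 0.998, -0.0]
force: [-3.6, 2.2, 6.8]
grip_width: 0.504
grip_force: 42.0
```

{"name": "step_arm", "arguments": {"commands": "0.6 0 0 0 0 0 0;0.65 0 0 0 0 0 0;0.7 0 0 0 0 0 0;0.7 0 0 0 0 0 0;0.7 0 0 -2 0 0 0;0.7 0 0 -6 0 0 0;0.7 0 0 -10 0 0 0;0.7 0 0 -14 0 0 0;0.7 0 0 -14 0 0 0"}}

```text
time_s: 13.27
eef_pos: [629.9, -252.4, 188.6]
ee_rot: [0.006, -0.066, 0.998, -0.004]
force: [-0.3, -0.2, 0.8]
grip_width: 0.703
grip_force: 0.0
```

```bash
cat >> h.py <<'E'
O=np.array([558.4,-259.7]);A=np.radians(7.5)
def fix(p): d=np.asarray(p)[:2]-O; return np.round([d[0]*np.cos(A)+d[1]*np.sin(A),-d[0]*np.sin(A)+d[1]*np.cos(A)],1)
E
python3 - <<'E'
from h import *
s=sense(); m=camera_model("wrist"); im=capture("wrist"); cv2.imwrite("pics/w5.png",im[:,:,::-1])
print(s["eef_pos"],s["time_s"])
for l,z in [("jaw_face",33),("module_face",33),("shim1_center",31)]:
    for sc,xy in sp("wrist",l,2): print(l,sc,xy,fix(onz(m,xy,z)))
for d in trace("wrist","shim1_center")[:2]: print(d["score"],np.round(d["rect"]))
move([541.6+15*.9986-0,277.3+.8,190],np.radians(183))
E
```

```text
[ 629.9449466  -252.39629083  188.6060026 ] 13.2667
jaw_face 0.7 [282.6  95. ] [-16.1   1.3]
module_face 0.91 [281.8 220.2] [86.9  1.2]
shim1_center 0.82 [278.3 195.6] [65.4 -1.9]
0.92 [282. 197.  57.  22.]
0.34 [29. 83. 59. 94.]
both rz [array([ 0.002, -0.003,  0.079]), array([ 4.000e-03,  3.000e-03, -3.063e+00])]
shift cm [ 0.07 53.36 -1.16] rotvec [ 0.002 -0.003  0.079] j6 -2.26 t 13.52
```

View pics/w5.png

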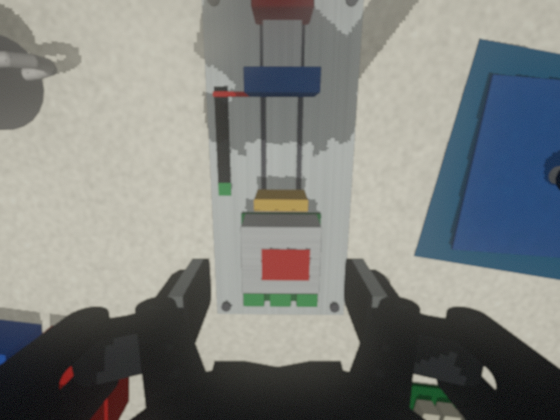

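{"name": "step_arm", "arguments": {"commands": "0.7 3.3 53.8 0 0 0 0.079;0.7 3.3 53.8 0 0 0 0.079;0.7 3.3 53.8 0 0 0 0.079;0.7 3.3 53.8 0 0 0 0.079;0.7 3.3 53.8 0 0 0 0.079;0.7 3.3 53.8 0 0 0 0.079;0.7 3.3 53.8 0 0 0 0.079;0.7 3.3 53.8 0 0 0 0.079;0.7 3.3 53.8 0 0 0 0.079;0.7 3.3 53.8 0 0 0 0.079;0.7 3.3 53.8 0 0 0 0.079;0.7 3.3 53.8 0 0 0 0.079;0.7 3.3 53.8 0 0 0 0.079;0.7 3.3 53.8 0 0 0 0.079;0.7 3.3 53.8 4 0 0 0.079;0.7 3.3 53.8 8 0 0 0.079;0.7 3.3 53.8 8 0 0 0.079"}}

```text
time_s: 14.93
eef_pos: [520.4, 276.6, 91.2]
ee_rot: [-0.007, -0.026, 1.0, -0.002]
force: [-0.5, -0.5, -1.1]
grip_width: 0.699
grip_force: 0.0
```

```bash
python3 - <<'E'
from h import *
s=sense(); m=camera_model("wrist"); im=capture("wrist")
print(s["eef_pos"],s["time_s"])
for d in trace("wrist","shim1_center")[:4]:
    k=d["mask"].astype(np.uint8); cs,_=cv2.findContours(k,cv2.RETR_EXTERNAL,cv2.CHAIN_APPROX_NONE)
    P=np.array([onz(m,p,46)[:2] for p in max(cs,key=len)[:,0,:]],np.float32); print(round(d["score"],2),[np.round(q,1) for q in cv2.minAreaRect(P)])
for sc,xy in sp("wrist","shim1_center",3): print(sc,xy,np.round(onz(m,xy,25),1))
for d in trace("wrist","shimbox")[:1]: print(d["score"],d["rect"],onz(m,d["rect"][:2],54))
move([526.6,276.5,32],np.radians(183))
E
```

```text
[520.36098457 276.62691319  91.19154209] 14.9333
0.88 [275.6, 259.9, 308.2, 224.7] [521.186043   276.26683643  54.        ]
both rz [array([ 0.001,  0.003, -0.   ]), array([ 5.000e-03, -1.000e-03,  3.141e+00])]
shift cm [-0.07 -0.16  6.94] rotvec [ 0.001  0.003 -0.   ] j6 -1.33 t 15.13
```

{"name": "step_arm", "arguments": {"commands": "0.7 -0.1 -0.1 3 0 0 0;0.7 -0.1 -0.1 5 0 0 0;0.7 -0.1 -0.1 6.5 0 0 0;0.7 -0.1 -0.1 6.9 0 0 0;0.7 -0.1 -0.1 6.9 0 0 0;0.7 -0.1 -0.1 6.9 0 0 0;0 -0.1 -0.1 6.9 0 0 0;0 -0.1 -0.1 6.9 0 0 0;0 -0.1 -0.1 6.9 0 0 0;0 -0.1 -0.1 6.9 0 0 0;0 -0.1 -0.1 6.9 0 0 0"}}

```text
time_s: 16.05
eef_pos: [526.5, 277.3, 32.2]
ee_rot: [0.001, -0.026, 1.0, 0.0]
force: [-0.7, -1.3, 6.1]
grip_width: 0.508
grip_force: 40.6
```

{"name": "step_arm", "arguments": {"commands": "0 0 0 -2 0 0 0;0 0 0 -6 0 0 0;0 0 0 -10 0 0 0;0 -5.5 -53.4 -11 0 0 -0.079;0 -5.5 -53.4 -11 0 0 -0.079;0 -5.5 -53.4 -11 0 0 -0.079;0 -5.5 -53.4 -11 0 0 -0.079;0 -5.5 -53.4 -11 0 0 -0.079;0 -5.5 -53.4 -11 0 0 -0.079;0 -5.5 -53.4 -11 0 0 -0.079;0 -5.5 -53.4 -11 0 0 -0.079;0 -5.5 -53.4 -11 0 0 -0.079;0 -5.5 -53.4 -11 0 0 -0.079;0 -5.5 -53.4 -11 0 0 -0.079;0 -5.5 -53.4 -11 0 0 -0.079;0 -5.5 -53.4 -11 0 0 -0.079;0 -5.5 -53.4 -11 0 0 -0.079;0 -5.5 -53.4 -11 0 0 -0.079;0 -5.5 -53.4 -11 0 0 -0.079;0 -5.5 -53.4 -11 0 0 -0.079"}}

```text
time_s: 17.72
eef_pos: [608.4, -252.2, 140.7]
ee_rot: [0.0, -0.066, 0.998, 0.0]
force: [-0.3, -0.4, -0.9]
grip_width: 0.504
grip_force: 42.7
```

```bash
python3 - <<'E'
from h import *
s=sense(); m=camera_model("wrist"); im=capture("wrist"); cv2.imwrite("pics/w6.png",im[:,:,::-1])
print(fix(s["eef_pos"]),s["joints"][5])
for sc,xy in sp("wrist","shim1_center",3): print(sc,xy,fix(onz(m,xy,31)))
for d in trace("wrist","shim1_center")[:3]: print(round(d["score"],2),d["rect"])
move([609,-253,40],np.radians(187.5))
E
```

```text
[50.6  0.9] -2.2738417317949473
0.62 [275.2 239.9] [66.1  0.1]
0.76 [275.6, 240.4, 66.5, 26.7]
0.53 [492.4, 190.6, 130.1, 258.5]
both rz [array([-0.   ,  0.   ,  0.002]), array([-0.  , -0.  , -3.14])]
shift cm [-0.04 -0.07 10.07] rotvec [-0.     0.     0.002] j6 -2.27 t 17.87
```

{"name": "step_arm", "arguments": {"commands": "0 0.2 -0.1 4 0 0 0;0 0.2 -0.1 7 0 0 0;0 0.2 -0.1 9 0 0 0;0 0.2 -0.1 9.9 0 0 0;0 0.2 -0.1 10.1 0 0 0;0 0.2 -0.1 10.2 0 0 0;0 0.2 -0.1 10.3 0 0 0;0 0.2 -0.1 10.3 0 0 0"}}

```text
time_s: 18.53
eef_pos: [607.0, -254.8, 38.3]
ee_rot: [0.001, -0.066, 0.998, -0.001]
force: [1.1, 0.0, -0.5]
grip_width: 0.504
grip_force: 42.9
```

{"name": "step_arm", "arguments": {"commands": "0 0 0 0.05 0 0 0;0 0 0 0.1 0 0 0;0 0 0 0.1 0 0 0"}}

```text
time_s: 18.78
eef_pos: [607.0, -254.8, 38.1]
ee_rot: [0.001, -0.066, 0.998, -0.0]
force: [-1.5, 1.0, 9.9]
grip_width: 0.503
grip_force: 43.9
```

{"name": "step_arm", "arguments": {"commands": "0.6 0 0 0 0 0 0;0.65 0 0 0 0 0 0;0.7 0 0 0 0 0 0;0.7 0 0 0 0 0 0;0.7 0 0 -2 0 0 0;0.7 0 0 -6 0 0 0;0.7 0 0 -10 0 0 0;0.7 0 0 -14 0 0 0;0.7 0 0 -14 0 0 0;0.7 0 0 -14 0 0 0"}}

```text
time_s: 19.62
eef_pos: [607.2, -255.1, 178.7]
ee_rot: [0.002, -0.066, 0.998, -0.001]
force: [0.6, 0.5, -0.5]
grip_width: 0.698
grip_force: 0.0
```

```bash
python3 - <<'E'
from h import *
s=sense(); m=camera_model("wrist"); im=capture("wrist"); cv2.imwrite("pics/w7.png",im[:,:,::-1])
print(s["eef_pos"],fix(s["eef_pos"]),s["time_s"])
for l,z in [("jaw_face",33),("module_face",33),("jaw_handle",32),("shim1_center",31)]:
    for sc,xy in sp("wrist",l,2): print(l,sc,xy,fix(onz(m,xy,z)))
print(np.round(O+[-125*np.cos(A),-125*np.sin(A)]))
move([434.5,-276,150],np.radians(187.5))
E
```

```text
[ 607.1741783  -255.05252302  178.69237508] [49.  -1.8] 19.6167
jaw_face 0.92 [281.8 126.6] [-16.1   2. ]
module_face 0.91 [282.1 250.4] [87.   2.7]
jaw_handle 0.58 [284.   32.1] [-83.    3.3]
shim1_center 0.65 [281.7 226.7] [66.3  2.3]
[ 434. -276.]
both rz [array([ 0.002, -0.002,  0.   ]), array([ 3.000e-03,  3.000e-03, -3.141e+00])]
shift cm [17.28  0.1   2.5 ] rotvec [ 0.002 -0.002  0.   ] j6 -2.28 t 19.87
```

View pics/w7.png

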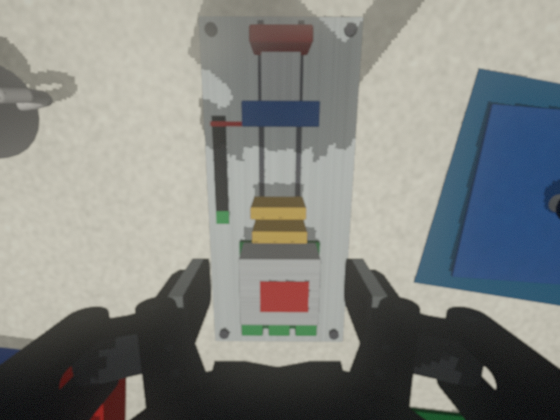

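{"name": "step_arm", "arguments": {"commands": "0 17.3 0.1 0 0 0 0;0 17.3 0.1 0 0 0 0;0 17.3 0.1 0 0 0 0;0 17.3 0.1 0 0 0 0;0 17.3 0.1 0 0 0 0;0 17.3 0.1 0 0 0 0;0 17.3 0.1 4 0 0 0;0 17.3 0.1 8 0 0 0;0 17.3 0.1 12 0 0 0;0 17.3 0.1 13.7 0 0 0;0 17.3 0.1 13.7 0 0 0;0 17.3 0.1 13.7 0 0 0", "newtons": 40}}

```text
time_s: 20.87
eef_pos: [435.6, -276.1, 38.9]
ee_rot: [-0.0, -0.066, 0.998, 0.0]
force: [-0.6, -0.5, 0.1]
grip_width: 0.002
grip_force: 0.0
```

```bash
python3 - <<'E'
from h import *
s=sense(); m=camera_model("wrist"); im=capture("wrist")
print(s["eef_pos"],fix(s["eef_pos"]),s["time_s"],s["force"],s["joints"])
for l,z in [("jaw_face",33),("jaw_handle",32)]:
    for sc,xy in sp("wrist",l,2): print(l,sc,xy,fix(onz(m,xy,z)))
E
```

```text
[ 435.63199832 -276.13701795   38.9046775 ] [-123.9   -0.3] 20.8667 [-0.55346344 -0.51604947  0.08162485] [-7.92451745e-01  5.62205781e-01  1.74340737e+00  1.53646293e-04
  8.37018369e-01 -2.49527740e+00]
jaw_handle 0.69 [276.4 365.1] [-82.7   0. ]
```

{"name": "step_arm", "arguments": {"commands": "0 -1.5 0 0 0 0 0;0 -2.4 0 0 0 0 0;0 -2.8 0 0 0 0 0;0 -3.2 0 0 0 0 0;0 -3.6 0 0 0 0 0;0 -4 0 0 0 0 0;0 -4.4 0 0 0 0 0;0 -4.8 0 0 0 0 0;0 -5.2 0 0 0 0 0;0 -5.6 0 0 0 0 0;0 -6 0 0 0 0 0;0 -6.4 0 0 0 0 0;0 -6.8 0 0 0 0 0;0 -7.2 0 0 0 0 0;0 -7.5 0 0 0 0 0;0 -7.5 0 0 0 0 0"}}

```text
time_s: 22.35
eef_pos: [509.7, -266.3, 39.2]
ee_rot: [0.0, -0.066, 0.998, 0.0]
force: [-1.1, 0.1, 0.2]
grip_width: -0.002
grip_force: 0.2
```

```bash
python3 - <<'E'
from h import *
s=sense(); m=camera_model("wrist"); im=capture("wrist"); cv2.imwrite("pics/w8.png",im[:,:,::-1])
print(s["eef_pos"],fix(s["eef_pos"]),s["time_s"],s["force"],s["joints"][5])
for l,z in [("jaw_face",33),("jaw_handle",32)]:
    for sc,xy in sp("wrist",l,2): print(l,sc,xy,fix(onz(m,xy,z)))
E
```

```text
[ 509.72610063 -266.2865599    39.19118621] [-49.1  -0.2] 22.35 [-1.11603701  0.10273226  0.2206363 ] -2.387606984825047
```

```bash
python3 - <<'E'
from h import *
im=capture("side"); S=camera_model("side")
for l,z in [("jaw_face",33),("jaw_handle",32),("shim1_center",31)]:
    for sc,xy in sp("side",l,3): print(l,sc,xy,fix(onz(S,xy,z)))
print(sense()["force"])
c=im[230:340,230:410,::-1]; w=cv2.imread("pics/w8.png")[200:420,120:440]
a=cv2.resize(c,None,fx=4,fy=4,interpolation=cv2.INTER_CUBIC)
cv2.imwrite("pics/s8.png",a)
E
```

```text
jaw_face 0.81 [315.3 289.5] [27.9 -0.4]
jaw_handle 0.95 [284.6 292.4] [-41.5   7.3]
jaw_handle 0.5 [315.5 289. ] [29.   1.6]
shim1_center 0.74 [338.5 284.1] [85.1  4.4]
shim1_center 0.57 [285.4 293.8] [-40.4   3.9]
[-1.45785698  0.53808192 -0.73617063]
```

View pics/s8.png

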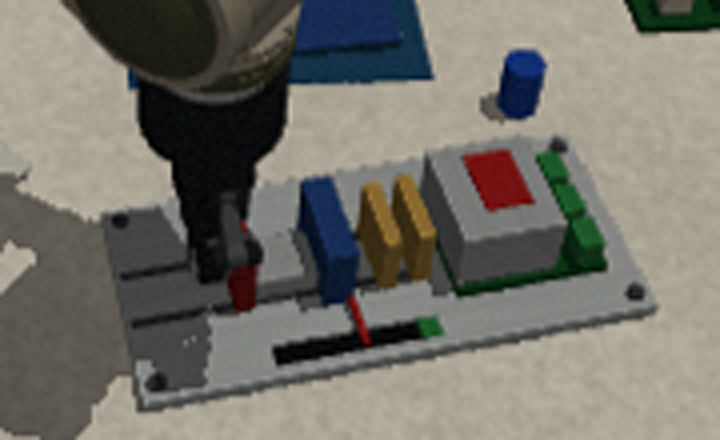

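{"name": "step_arm", "arguments": {"commands": "0 -0.2 0 0 0 0 0;0 -0.4 0 0 0 0 0;0 -0.6 0 0 0 0 0;0 -0.8 0 0 0 0 0;0 -1 0 0 0 0 0;0 -1.2 0 0 0 0 0;0 -1.4 0 0 0 0 0;0 -1.6 0 0 0 0 0;0 -1.8 0 0 0 0 0;0 -2 0 0 0 0 0;0 -2.2 0 0 0 0 0;0 -2.4 0 0 0 0 0;0 -2.6 0 0 0 0 0;0 -2.8 0 0 0 0 0;0 -3 0 0 0 0 0;0 -3 0 0 0 0 0"}}

```text
time_s: 24.03
eef_pos: [539.3, -262.5, 39.2]
ee_rot: [0.0, -0.066, 0.998, -0.0]
force: [-2.3, 0.2, -0.2]
grip_width: -0.002
grip_force: 0.9
```

{"name": "step_arm", "arguments": {"commands": "0 -0.1 0 0 0 0 0;0 -0.2 0 0 0 0 0;0 -0.3 0 0 0 0 0;0 -0.4 0 0 0 0 0;0 -0.5 0 0 0 0 0;0 -0.55 0 0 0 0 0;0 -0.6 0 0 0 0 0;0 -0.6 0 0 0 0 0"}}

```text
time_s: 24.7
eef_pos: [545.0, -261.7, 39.2]
ee_rot: [0.0, -0.066, 0.998, 0.0]
force: [-2.7, 0.4, -1.9]
grip_width: -0.001
grip_force: 1.5
```

{"name": "step_arm", "arguments": {"commands": "0 -0.05 0 0 0 0 0;0 -0.1 0 0 0 0 0;0 -0.15 0 0 0 0 0;0 -0.2 0 0 0 0 0;0 -0.2 0 0 0 0 0"}}

```text
time_s: 25.12
eef_pos: [546.9, -261.5, 39.3]
ee_rot: [-0.0, -0.066, 0.998, -0.0]
force: [-4.3, -0.2, -1.9]
grip_width: 0.001
grip_force: 1.9
```

{"name": "step_arm", "arguments": {"commands": "0 -0.03 0 0 0 0 0;0 -0.06 0 0 0 0 0;0 -0.1 0 0 0 0 0;0 -0.1 0 0 0 0 0"}}

```text
time_s: 25.45
eef_pos: [546.9, -261.5, 39.3]
ee_rot: [-0.001, -0.066, 0.998, 0.0]
force: [-9.2, -0.5, 0.6]
grip_width: -0.002
grip_force: 5.2
```

{"name": "step_arm", "arguments": {"commands": "0 -0.05 0 0 0 0 0;0 -0.1 0 0 0 0 0;0 -0.15 0 0 0 0 0;0 -0.15 0 0 0 0 0;0 -0.15 0 0 0 0 0"}}

```text
time_s: 25.87
eef_pos: [547.0, -261.5, 39.3]
ee_rot: [-0.003, -0.066, 0.998, 0.001]
force: [-20.0, -1.7, 6.1]
grip_width: 0.003
grip_force: 10.1
```

```bash
python3 - <<'E'
from h import *
im=capture("side"); S=camera_model("side")
s=sense();print(s["force"],s["eef_pos"],s["time_s"],s["wrist_torque"])
cv2.imwrite("pics/s9.png",cv2.resize(im[190:340,200:400,::-1],None,fx=4,fy=4,interpolation=cv2.INTER_CUBIC))
E
```

```text
[-20.45872061  -1.62833776   5.73503327] [ 546.93854996 -261.48082272   39.25426419] 25.9167 [-0.25394532  2.95623589 -0.01975611]
```

View pics/s9.png

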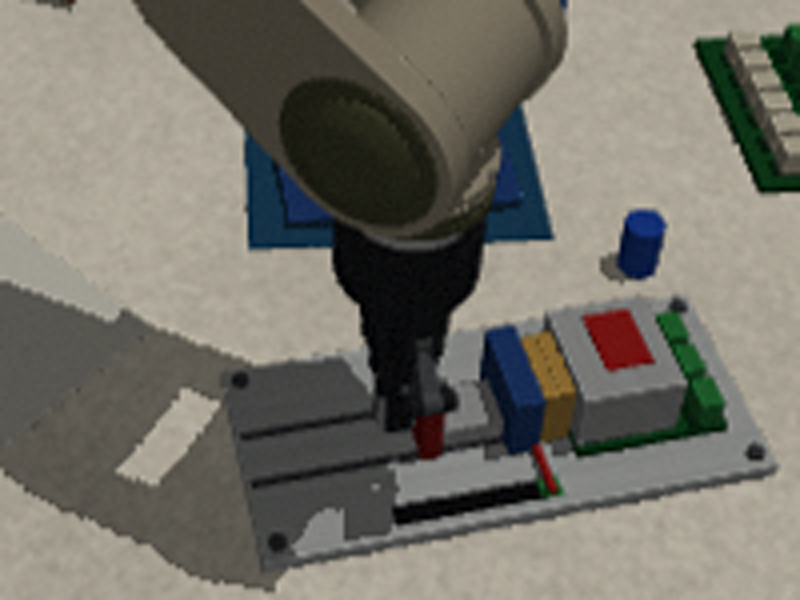

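The picture shows both shims pinched upright between the jaw and the module at (545,385). The pointer is over the green band at (545,475), the push is steady at about 20 N, and the lid lies on the mat.

```bash
python3 -c "
from rig import *
print(sense()['force']); print(finish_job())"
```

```text
[-20.45872061  -1.62833776   5.73503327]
the job is handed in; nothing more can be done
None
```

The job is handed in, with no verdict returned: the lid is flat on the mat, two shims are clamped upright against the module at about 20 N with the pointer in the green band, the arm is still pushing the handle, and the other two shims were left untouched in the box.

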